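Re-rack the cut tubes in reverse order for welding

TASK

Move the four colour-ended square tubes from the white cutting rack to the green welding rack in reverse order: the tube that stands leftmost in the white rack (seen from the robot) goes into the rightmost bay of the green rack, the next one into the bay beside it, and so on until the rightmost has gone into the leftmost bay. Lay each tube flat in its own bay, long side along the bay as before, and leave all four released and at rest.

Things in the scene. Friction and masses are not known exactly. Their poses are not given: they have to be found in the camera images.
- rack_cut: White fixed rack, left or right of the green one, with the tubes: 4 bays in a row along its y (robot's left, within 0.1 rad); x away from the robot. Origin on the table under the bays' middle. Bay centres x 0, y +96, +32, -32, -96 mm; bays 60 (y) x 130 (x) mm inside, floor 30 mm above the table, dividers and lips 4 mm thick, 8 mm above the floor. A ledge on the robot's side carries the discs.
- rack_weld: Green fixed rack, empty at the start, for the tubes to go into: same four bays, sizes, axes and origin as the white rack (bay centres x 0, y +96, +32, -32, -96 mm, bay floor 30 mm above the table, dividers 8 mm above the floor), but no ledge and no discs.
- tube_red: Loose piece of steel square tube, 30 x 30 x 100 mm, 3 mm wall, about 0.25 kg, with the last 28 mm of both ends painted red and bare steel between. Lies flat in a bay of the white rack, long side across the row. Origin at its centre; x along its length.
- tube_yellow: Loose piece of steel square tube, 30 x 30 x 100 mm, 3 mm wall, about 0.25 kg, with the last 28 mm of both ends painted yellow and bare steel between. Lies flat in a bay of the white rack, long side across the row. Origin at its centre; x along its length.
- tube_blue: Loose piece of steel square tube, 30 x 30 x 100 mm, 3 mm wall, about 0.25 kg, with the last 28 mm of both ends painted blue and bare steel between. Lies flat in a bay of the white rack, long side across the row. Origin at its centre; x along its length.
- tube_black: Loose piece of steel square tube, 30 x 30 x 100 mm, 3 mm wall, about 0.25 kg, with the last 28 mm of both ends painted black and bare steel between. Lies flat in a bay of the white rack, long side across the row. Origin at its centre; x along its length.
- disc_red: Flat red marker disc, 24 mm across, 4 mm thick, fixed on the ledge of the white rack (at x = -86 mm of the rack) in front of the bay in which the red tube starts, to show which piece stood there; stays where it is. Origin under its centre, 30 mm above the table.
- disc_yellow: Flat yellow marker disc, 24 mm across, 4 mm thick, fixed on the ledge of the white rack (at x = -86 mm of the rack) in front of the bay in which the yellow tube starts, to show which piece stood there; stays where it is. Origin under its centre, 30 mm above the table.
- disc_blue: Flat blue marker disc, 24 mm across, 4 mm thick, fixed on the ledge of the white rack (at x = -86 mm of the rack) in front of the bay in which the blue tube starts, to show which piece stood there; stays where it is. Origin under its centre, 30 mm above the table.
- disc_black: Flat black marker disc, 24 mm across, 4 mm thick, fixed on the ledge of the white rack (at x = -86 mm of the rack) in front of the bay in which the black tube starts, to show which piece stood there; stays where it is. Origin under its centre, 30 mm above the table.
Things that resemble listed ones, but are neither listed nor needed, are in the scene too. Leave any turquoise look-alike of the tube_yellow alone.

How it is judged:
By the outcome, as a careful person would: the job done as asked, in the order asked, and still so for the second after the job is handed in, with the robot touching nothing.
It also fails if it takes over 106 s, if anything falls off the work surface, if the arm or the gripper's body presses on something with over 40 N, if the wrist force passes 120 N, or if a joint passes its speed limit or range.

ROBOT

A 6-joint arm with a two-finger parallel gripper is mounted at the origin on the work surface. World frame = base frame: x ahead of the robot, y to its left, z up, the work surface at z = 0. Lengths are in m, angles in rad, forces in N, time in s.
With the tool pointing down it reaches from about 0.35 to 0.875 m from the base axis. Payload 4.2 kg.
Tool frame: the origin (TCP) lies at the very end of the fingers, on their centre line; the grasp point (between the pads) lies 19 mm behind it (pinch_z is the distance from the TCP to the grasp point, in m); z points along the fingers, y is the line along which they close (so a half turn about z gives the same grasp; the last joint's range is limited). The gripper opens to 87 mm and grips with 3 to 60 N. Pads are 19 mm wide; open, the fingers measure 117 mm over their backs; the gripper's body (75 mm by 190 mm) begins 51 mm behind the grasp point.
Start: joints at [1.373, 0.385, 0.008, 0, -1.194, -0.259], TCP at [0.276, 0.561, 0.189] pointing down, gripper open.
Joint ranges: [-3.14, 3.14], [-1.21, 2.06], [-1.07, 1.41], [-3.16, 2.05], [-2.99, -0.16], [-3.1, 3.1]. Speed limits (rad/s): [2.79, 2.79, 3.14, 3.14, 3.14, 3.14].

INTERFACE

Orientations are given as [roll, pitch, yaw] about the fixed x, y, z axes, in that order (R = Rz(yaw) Ry(pitch) Rx(roll)).
In Python, from station import * gives the robot as it stands. The module is installed in compiled form; this text tells all that it offers.
- The arm moves only by the tool play_rows, never from a script. Its argument "rows" is a list of rows, each a list of 3 entries, a list of its own where there are three numbers: the turn, a rotation vector about the world's x, y, z scaled (see below), then the shift along the world's x, y, z scaled (see below), then the opening, from -1 (shut) to 1 (fully open). In form: [[[rx, ry, rz], [tx, ty, tz], grip], ...]. A call has exactly 8 rows; each row shifts and turns the commanded pose from where the row before left it; what a row does not reach is not made up. The controller multiplies each number of a shift by 0.025 m and each number of a turn by 0.15 rad. A row lasts 1/8 s, in which the tool goes at most 62.5 mm and 10.7 degrees, less where a joint would pass 70% of its speed; a pose out of reach is approached as far as the arm can. A call with a number of a shift or a turn outside -1 to 1 is refused whole. A call with a gripper value outside its range is refused whole. The fingers move at their own pace and stop on an object; "squeeze" is the grip in N (left out, the last holds). Time passes only in rows, so rows that do not move let the fingers close, or fill a call up. It gives the time, the measured TCP pose, the force, the opening and the grip force at its end, in the units of the state.
- get_state(): the state, without advancing time (a new reading comes with each control period).
- snapshot(name): name is "side" or "top" or "wrist"; returns a dict with "img" (384x512x3 uint8, red, green, blue), "depth" (384x512 float32, m along the optical axis (not along the pixel's ray), 0 where there is no reading), "camera_matrix" (3x3 intrinsics, pixels), "origin" and "rotation" of the camera in the world; the wrist camera has in their place "T_tool_cam" (4x4, takes a point from camera to tool coordinates, whose origin is the TCP and whose axes are the flange's). Camera axes: x right, y up, looking along -z (the intrinsics and any distortion apply to the point x, -y, -z); pixel columns grow to the right and rows downward; lengths in m; the calibration is good to about 2 mm. A picture is of the moment at which its call begins: read the wrist's pose just before it.
- finish_job(): hands the job in; it is judged then, once.
The state is a dict: "time": time; "joint_pos": joint angles; "joint_velocities": joint speeds; "tau": joint torques, N m; "eef_pos": TCP position; "ee_rot": TCP orientation; "force": force on the tool from outside, world axes, zero at the start; "wrist_torque": the same for the moment, N m; "finger_gap": finger opening in m; "finger_force": force on a finger pad.
Only numpy, scipy, OpenCV 4.12 (cv2) and the standard library are available. Lean on these libraries where they do the work, as an engineer would, in place of code of your own. Each camera call takes 0.05 s, during which the arm holds its last target. There are 200 camera calls.

## Working session

There is one attempt and no reset: what is moved stays moved. The work goes in short steps, Python scripts to look and compute and a tool call to move; the robot and the scene stay as the last step left them, time stands still between calls to the robot, and variables do not carry over. Pictures are saved under pics/ and viewed, at most 14 in all, crops included, and the job is handed in when it is done.

Besides the shell and the picture viewer there is one more tool, called after "Call:" by a JSON object that holds its "name" and its "arguments", one argument or row to a line. play_rows: Moves the arm, as the interface text tells. Shifts and turns lie within -1 to 1; 1 stands for 0.025 m of shift or 0.15 rad of turn. Its arguments: {"type":"object","properties":{"rows":{"type":"array","items":{"type":"array"}},"squeeze":{"type":"number"}},"required":["rows"]}

```bash
mkdir -p pics
python3 - <<'E'
from station import *
import cv2,numpy as np,pickle
s=get_state();print(s)
for n in("top","side"):
    d=snapshot(n);pickle.dump(d,open(n+".pkl","wb"))
    cv2.imwrite(f"pics/{n}0.png",d["img"][:,:,::-1])
    print(n,d["camera_matrix"],d["origin"],d["rotation"],[k for k in d])
E
```

```text
{'time': 0.0, 'joint_pos': array([ 1.37260640e+00,  3.85549266e-01,  6.60913699e-03, -4.97225217e-04,
       -1.19403744e+00, -2.58624868e-01]), 'joint_velocities': array([ 0.00045053,  0.00049124,  0.00012155,  0.00130706, -0.00244618,
       -0.00096309]), 'tau': array([ 1.61342189e-05, -3.90667391e+01,  1.87401402e+01,  4.21991944e+00,
        1.08325822e-02, -2.07118533e-04]), 'eef_pos': array([0.27535316, 0.56029918, 0.18815785]), 'ee_rot': array([ 3.13936577e+00, -1.11277944e-04, -4.56998108e-01]), 'force': array([-0.0078167 ,  0.88514634, -0.00224094]), 'wrist_torque': array([ 0.01611083, -0.04173573, -0.00875252]), 'finger_force': 0.0, 'finger_gap': 0.08712657594294294}
top [[427.72217667   0.         250.11914441]
 [  0.         427.72217667 194.14727743]
 [  0.           0.           1.        ]] [ 0.34792492 -0.02508675  1.0773132 ] [ 0.1194828   0.02896204 -1.56304364] ['img', 'depth', 'camera_matrix', 'origin', 'rotation']
side [[381.38829648   0.         254.78021275]
 [  0.         381.38829648 189.81117455]
 [  0.           0.           1.        ]] [-0.114363   -0.56757391  0.55686856] [ 1.01091845  0.00957448 -0.79093798] ['img', 'depth', 'camera_matrix', 'origin', 'rotation']
```

View pics/top0.png

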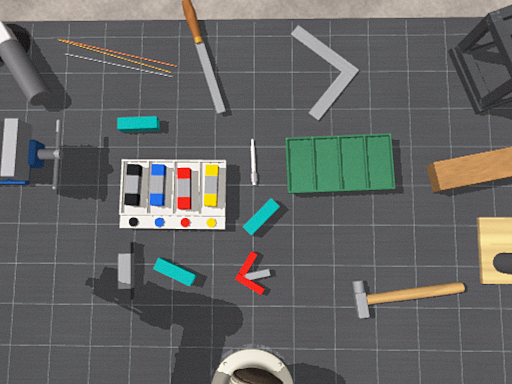

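View pics/side0.png

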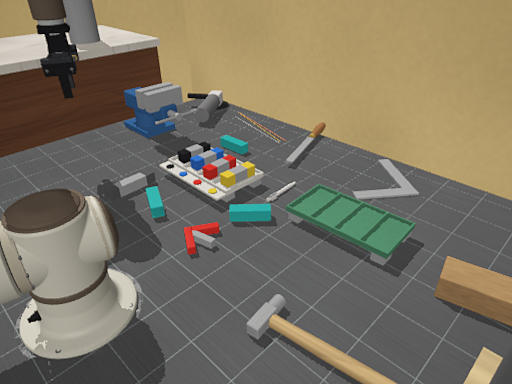

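```bash
cat > h.py <<'E'
import numpy as np,cv2,pickle
from scipy.spatial.transform import Rotation as Ro
def rays(d,uv):
    K=d["camera_matrix"];uv=np.atleast_2d(np.asarray(uv,float))
    x=(uv[:,0]-K[0,2])/K[0,0];y=(uv[:,1]-K[1,2])/K[1,1]
    return np.c_[x,-y,-np.ones(len(uv))]
def toplane(d,uv,z):
    R=Ro.from_euler('xyz',d["rotation"]).as_matrix();r=rays(d,uv)@R.T;o=np.asarray(d["origin"])
    return o+r*((z-o[2])/r[:,2])[:,None]
def cloud(d):
    v,u=np.mgrid[:384,:512];R=Ro.from_euler('xyz',d["rotation"]).as_matrix()
    return ((rays(d,np.c_[u.ravel(),v.ravel()])*d["depth"].reshape(-1,1))@R.T+d["origin"]).reshape(384,512,3)
def masks(img):
    h,s,v=cv2.split(cv2.cvtColor(img,cv2.COLOR_RGB2HSV))
    sat=(s>140)&(v>80)
    return dict(red=sat&((h<8)|(h>172)),yellow=sat&(h>20)&(h<35),blue=sat&(h>100)&(h<125),black=v<45,
      green=(s>80)&(h>55)&(h<85)&(v>50),white=(s<40)&(v>200))
def comps(m,lo,hi=1e9):
    n,l,st,c=cv2.connectedComponentsWithStats(m.astype(np.uint8),connectivity=8)
    return [(c[i],l==i) for i in range(1,n) if lo<=st[i,4]<=hi]
E
python3 - <<'E'
from h import *
np.set_printoptions(precision=4,suppress=True)
d=pickle.load(open("top.pkl","rb"));P=cloud(d);M=masks(d["img"])
roi=np.zeros((384,512),bool);roi[155:235,115:232]=1
for c in("black","blue","red","yellow"):
    for cc,m in comps(M[c]&roi,25):
        print(c,cc,m.sum(),"medz",np.median(P[m][:,2]),"xyz z.06",toplane(d,cc,.06)[0],"z.034",toplane(d,cc,.034)[0])
    # tube top by height
# white rack & green rack rectangles
for c,lo in(("green",3000),):
    for cc,m in comps(M[c],lo):
        r=cv2.minAreaRect(np.argwhere(m)[:,::-1].astype(np.float32));b=cv2.boxPoints(r)
        print(c,r,"z",np.median(P[m][:,2]));print(toplane(d,b,.038))
Z=P[...,2]
m=roi&(Z>.02)&(Z<.045)&(M["white"]|M["black"]|True)
m=max(comps(m,300),key=lambda t:t[1].sum())[1]
r=cv2.minAreaRect(np.argwhere(m)[:,::-1].astype(np.float32));print("white",r);print(toplane(d,cv2.boxPoints(r),.034))
m=roi&(Z>.05)&(Z<.07)
for cc,k in comps(m,100):
    p=P[k];r=cv2.minAreaRect((p[:,:2]*1000).astype(np.float32));print("tube",cc,k.sum(),np.median(p[:,2]),r)
cv2.imwrite("pics/topcrop.png",cv2.resize(d["img"][110:240,100:410,::-1],None,fx=2.5,fy=2.5,interpolation=cv2.INTER_CUBIC))
E
```

```text
black [134.3607 169.6393] 122 medz 0.05907173462638149 xyz z.06 [0.5287 0.2875 0.06  ] z.034 [0.5333 0.2955 0.034 ]
black [132.2061 198.9847] 131 medz 0.05874215215736189 xyz z.06 [0.4569 0.2898 0.06  ] z.034 [0.4597 0.2979 0.034 ]
black [132.898  221.3878] 49 medz 0.03414298570373009 xyz z.06 [0.4029 0.286  0.06  ] z.034 [0.4043 0.2939 0.034 ]
blue [158.1892 169.3784] 148 medz 0.05908411626056287 xyz z.06 [0.5295 0.2292 0.06  ] z.034 [0.5341 0.2357 0.034 ]
blue [156.6829 199.3049] 164 medz 0.05914148157482746 xyz z.06 [0.4564 0.2304 0.06  ] z.034 [0.4592 0.2369 0.034 ]
blue [158.7742 221.7419] 62 medz 0.03372771408614028 xyz z.06 [0.4024 0.2235 0.06  ] z.034 [0.4038 0.2298 0.034 ]
red [183.4514 172.8472] 144 medz 0.059005094575785955 xyz z.06 [0.5211 0.1673 0.06  ] z.034 [0.5256 0.1722 0.034 ]
red [183.9613 202.5355] 155 medz 0.059668273342237343 xyz z.06 [0.4489 0.1641 0.06  ] z.034 [0.4515 0.169  0.034 ]
red [184.8154 222.    ] 65 medz 0.03353508969947061 xyz z.06 [0.4022 0.1609 0.06  ] z.034 [0.4036 0.1656 0.034 ]
yellow [211.553  169.9167] 132 medz 0.05956704108653976 xyz z.06 [
[... 630 characters left out ...]
.3883 0.3261 0.034 ]
 [0.5607 0.3317 0.034 ]
 [0.558  0.0663 0.034 ]
 [0.387  0.0658 0.034 ]]
tube [132.1036 184.1909] 550 0.059370220612836255 ((493.40887451171875, 292.7341003417969), (31.991046905517578, 100.54417419433594), 87.88809204101562)
tube [157.0482 184.1596] 539 0.05931766945663419 ((493.41558837890625, 231.7078399658203), (31.510635375976562, 100.124267578125), 88.80659484863281)
tube [210.8027 185.1571] 522 0.05960371452493174 ((492.5955810546875, 100.65347290039062), (30.531526565551758, 99.99618530273438), 88.32736206054688)
tube [183.9351 187.8531] 524 0.059316743418036055 ((484.7828369140625, 166.06385803222656), (98.52423858642578, 29.501693725585938), 1.4226983785629272)
```

View pics/topcrop.png

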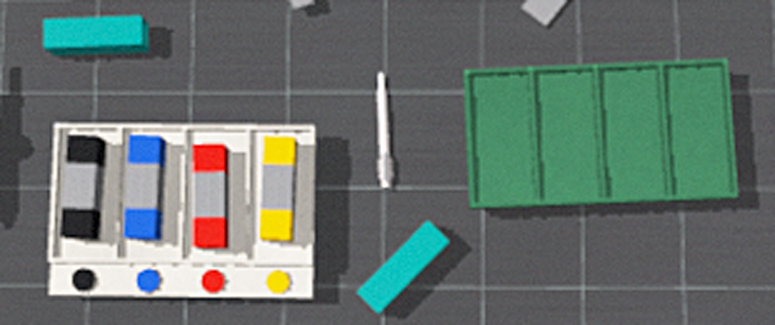

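The crop shows, left to right, black (tube 84,187 / disc 85,280), blue, red and yellow in the white rack, with discs matching. The green rack is empty at (600,133). The three turquoise pieces are look-alikes and will be left alone. So black goes to the rightmost green bay, then blue, red and yellow to the leftmost.

Call:
{"name": "play_rows", "arguments": {
  "rows": [
    [[0, 0, 0.3], [0.75, -0.9, 0], 0.15],
    [[0, 0, 0.3], [0.75, -0.9, 0], 0.15],
    [[0, 0, 0.3], [0.75, -0.9, 0], 0.15],
    [[0, 0, 0.3], [0.75, -0.9, 0], 0.15],
    [[0, 0, 0.3], [0.75, -0.9, 0], 0.15],
    [[0, 0, 0.3], [0.75, -0.9, 0], 0.15],
    [[0, 0, 0.3], [0.75, -0.9, 0], 0.15],
    [[0, 0, 0.3], [0.75, -0.9, 0], 0.15]
  ],
  "squeeze": 30
}}

```text
time: 1.1
eef_pos: [0.4259, 0.3799, 0.1887]
ee_rot: [3.141, 0.001, -0.095]
force: [0.5, 0.7, 0.3]
finger_gap: 0.0501
finger_force: 0.0
```

Call:
{"name": "play_rows", "arguments": {
  "rows": [
    [[0, 0, 0.3], [0.75, -0.9, 0], 0.15],
    [[0, 0, 0.15], [0.75, -0.9, 0], 0.15],
    [[0, 0, 0], [0.75, -0.9, -0.5], 0.15],
    [[0, 0, 0], [0.45, -0.8, -1], 0.15],
    [[0, 0, 0], [0, 0, -1], 0.15],
    [[0, 0, 0], [0, 0, 0], 0.15],
    [[0, 0, 0], [0, 0, 0], 0.15],
    [[0, 0, 0], [0, 0, 0], 0.15]
  ]
}}

```text
time: 2.1
eef_pos: [0.4936, 0.2942, 0.128]
ee_rot: [-3.14, -0.002, -0.029]
force: [-0.4, -0.5, 0.8]
finger_gap: 0.0501
finger_force: 0.0
```

Run:
```python
from station import *
from h import *
s=get_state();d=snapshot("wrist")
R=Ro.from_euler('xyz',s["ee_rot"]).as_matrix();T=np.array(d["T_tool_cam"])
v,u=np.mgrid[:384,:512]
pc=rays(d,np.c_[u.ravel(),v.ravel()])*d["depth"].reshape(-1,1)
P=((pc@T[:3,:3].T+T[:3,3])@R.T+s["eef_pos"]).reshape(384,512,3)
m=(P[...,2]>.055)&(P[...,2]<.065)&(d["depth"]>0)
for cc,k in comps(m,300):
    p=P[k];print(cc,k.sum(),np.median(p[:,2]),p.min(0),p.max(0),cv2.minAreaRect((p[:,:2]*1000).astype(np.float32)))
cv2.imwrite("pics/w1.png",d["img"][:,:,::-1])
```

```text
[474.10475267 183.89621726] 4124 0.059944033068811076 [0.44076403 0.08704161 0.05500574] [0.54178738 0.1211989  0.0624607 ] ((491.3022155761719, 103.89523315429688), (32.72584533691406, 100.25743865966797), 88.11699676513672)
[326.32623132 184.55838406] 3614 0.060216809180206825 [0.4417449  0.21875031 0.05504425] [0.54282449 0.25054128 0.06233742] ((492.27197265625, 234.76898193359375), (30.619413375854492, 100.61505889892578), 88.8627700805664)
[256.82348112 188.37958402] 3654 0.06036204443541196 [0.44234189 0.27917247 0.0577309 ] [0.54315789 0.31208173 0.06311038] ((492.7904968261719, 295.9437561035156), (29.955018997192383, 99.84591674804688), 87.7947998046875)
[398.01400778 194.07211414] 3855 0.060083986320804236 [0.43329662 0.1538015  0.05506623] [0.53443663 0.18648874 0.06267396] ((483.79718017578125, 169.96978759765625), (100.6209487915039, 31.35866928100586), 1.4519671201705933)
```

View pics/w1.png

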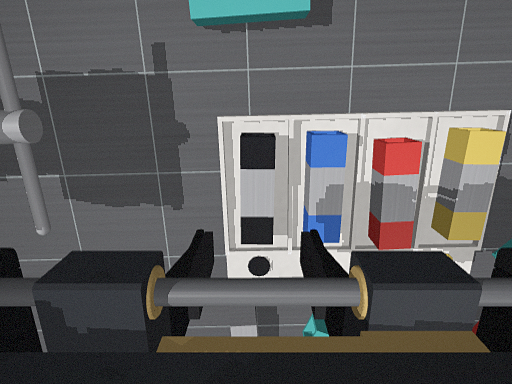

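The wrist picture shows the black tube at (257,188) between the fingers (200–320). The two cameras agree to about 3 mm, so I descend here.

Call:
{"name": "play_rows", "arguments": {
  "rows": [
    [[0, 0, 0], [0, 0, -1], 0.15],
    [[0, 0, 0], [0, 0, -1], 0.15],
    [[0, 0, 0], [0, 0, -0.8], 0.15],
    [[0, 0, 0], [0, 0, -0.6], 0.15],
    [[0, 0, 0], [0, 0, 0], 0.15],
    [[0, 0, 0], [0, 0, 0], -0.8],
    [[0, 0, 0], [0, 0, 0], -0.8],
    [[0, 0, 0], [0, 0, 0], -0.8]
  ],
  "squeeze": 30
}}

```text
time: 3.15
eef_pos: [0.4934, 0.2937, 0.0424]
ee_rot: [-3.141, -0.001, -0.029]
force: [-0.2, 0.5, 0.7]
finger_gap: 0.0278
finger_force: 0.0
```

Call:
{"name": "play_rows", "arguments": {
  "rows": [
    [[0, 0, 0], [0, 0, 0], -0.8],
    [[0, 0, 0], [0, 0, 0], -0.8],
    [[0, 0, 0], [0, 0, 0.4], -0.8],
    [[0, 0, 0], [0, 0, 0.8], -0.8],
    [[0, 0, 0], [0, 0, 1], -0.8],
    [[0, 0, 0], [0, 0, 1], -0.8],
    [[0, 0, 0], [0, 0, 0], -0.8],
    [[0, 0, 0], [0, 0, 0], -0.8]
  ]
}}

```text
time: 4.15
eef_pos: [0.4927, 0.2932, 0.1214]
ee_rot: [3.141, 0.001, -0.03]
force: [0.3, -0.5, -0.7]
finger_gap: 0.0086
finger_force: 0.0
```

```bash
cat > wl.py <<'E'
from station import *
from h import *
def wcloud():
    s=get_state();d=snapshot("wrist")
    R=Ro.from_euler('xyz',s["ee_rot"]).as_matrix();T=np.array(d["T_tool_cam"])
    v,u=np.mgrid[:384,:512]
    pc=rays(d,np.c_[u.ravel(),v.ravel()])*d["depth"].reshape(-1,1)
    return s,d,((pc@T[:3,:3].T+T[:3,3])@R.T+s["eef_pos"]).reshape(384,512,3)
E
python3 - <<'E'
from wl import *
s,d,P=wcloud();t=snapshot("side");print(d["T_tool_cam"])
cv2.imwrite("pics/w2.png",np.hstack([cv2.resize(d["img"],(400,300)),cv2.resize(t["img"][60:252,0:256],(400,300))])[:,:,::-1])
m=(P[...,2]>.045)&(P[...,2]<.075)&(d["depth"]>0)
for cc,k in comps(m,300):
    p=P[k];print(cc,k.sum(),np.median(p[:,2]),cv2.minAreaRect((p[:,:2]*1000).astype(np.float32)))
E
```

```text
[[-1.24798999e-03  9.52128153e-01  3.05696618e-01  8.35515872e-02]
 [ 9.99997603e-01  6.38221826e-04  2.09461927e-03 -1.22811622e-03]
 [ 1.79924373e-03  3.05698499e-01 -9.52126667e-01 -1.95916791e-01]
 [ 0.00000000e+00  0.00000000e+00  0.00000000e+00  1.00000000e+00]]
[474.25227846 183.76982742] 5157 0.059764372944478096 ((491.3763427734375, 103.97148895263672), (32.52263641357422, 100.37977600097656), 88.43067932128906)
[325.00287494 187.5342597 ] 4174 0.06020440091920427 ((492.2315979003906, 234.86734008789062), (30.598289489746094, 100.6661376953125), 88.94855499267578)
[255.47278817 185.98492883] 3583 0.0603829771167836 ((492.3946838378906, 296.0077209472656), (30.009082794189453, 100.55399322509766), 87.76824951171875)
[397.80305377 194.35892897] 4519 0.05998155152836651 ((483.7584533691406, 169.71517944335938), (100.90277099609375, 31.76603126525879), 1.3785151243209839)
```

View pics/w2.png

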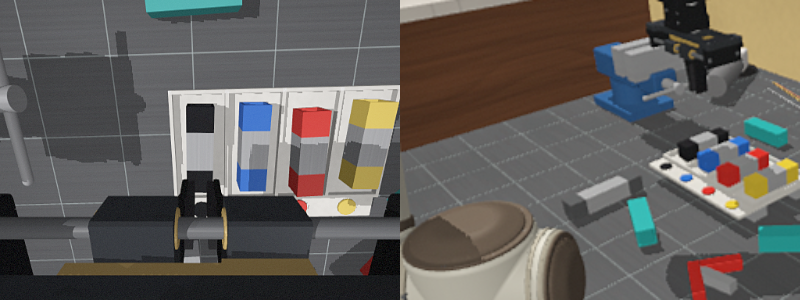

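Run:
```python
from wl import *
np.set_printoptions(precision=4,suppress=True)
s,d,P=wcloud()
T=np.array(d["T_tool_cam"]);K=d["camera_matrix"];print(s["eef_pos"],s["ee_rot"],s["joint_pos"])
for z in(0,-.019,-.05):
    c=T[:3,:3].T@(np.array([0,0,z])-T[:3,3]);print("wrist px of tool z",z,K[0,0]*c[0]/-c[2]+K[0,2],K[1,1]*-c[1]/-c[2]+K[1,2],"depth",-c[2])
print("K",K[0,0])
print("depth along col 256/ fingers");
for v in range(200,330,12):
    print(v,[round(float(d["depth"][v,u]),4) for u in(225,235,245,256,267,277,287)])
for n in("side","top"):
    t=snapshot(n);R=Ro.from_euler('xyz',t["rotation"]).as_matrix();c=R.T@(s["eef_pos"]-t["origin"]);K=t["camera_matrix"]
    print(n,"TCP px",K[0,0]*c[0]/-c[2]+K[0,2],K[1,1]*c[1]/c[2]+K[1,2],"depth",-c[2])
    P=cloud(t);m=(P[...,2]>.1)&(P[...,2]<.16)&(t["img"].max(2)<70)
    for cc,k in comps(m,20): print(cc,k.sum(),P[k].min(0),P[k].max(0))
```

```text
[0.4926 0.2929 0.1208] [ 3.1402  0.0015 -0.0295] [ 0.8189  0.3564 -0.2187 -0.0003 -0.9977  0.7226]
wrist px of tool z 0 259.0247889866662 221.74633939917297 depth 0.21207696311569152
wrist px of tool z -0.019 259.20114344255296 233.80283434115313 depth 0.19398656386968036
wrist px of tool z -0.05 259.5721654056907 259.1677983248576 depth 0.16447064931039895
K 312.45549984955915
depth along col 256/ fingers
200 [0.3033, 0.3022, 0.27, 0.2726, 0.2724, 0.3034, 0.2945]
212 [0.3061, 0.3063, 0.2749, 0.2743, 0.2753, 0.3066, 0.2991]
224 [0.305, 0.3108, 0.2786, 0.2779, 0.2768, 0.3108, 0.3013]
236 [0.3063, 0.1679, 0.1712, 0.282, 0.1698, 0.1669, 0.3065]
248 [0.3097, 0.1545, 0.1571, 0.3187, 0.1577, 0.1554, 0.3095]
260 [0.0918, 0.1437, 0.1466, 0.3184, 0.1519, 0.1432, 0.0932]
272 [0.0886, 0.1344, 0.0, 0.3225, 0.1359, 0.1362, 0.0877]
284 [0.085, 0.0895, 0.0896, 0.0891, 0.0897, 0.0903, 0.0848]
296 [0.0834, 0.0883, 0.0866, 0.0884, 0.0874, 0.0866, 0.0846]
308 [0.0853, 0.133, 0.0, 0.3768, 0.1356, 0.1352, 0.0847]
320 [0.09, 0.1323, 0.3459, 0.3831, 0.3815, 0.3805, 0.0947]
side TCP px 192.68944989377275 128.17852020423317 depth 1.110851071158251
[ 9.4483 74.3793] 29 [0.2579 1.2483 0.1347] [0.3399 1.2592 0.1418]
[190.5  117.25] 24 [0.4778 0.2803 0.1545] [0.5014 0.3052 0.16  ]
[108.9237 256.2561] 367 [ 0.0203 -0.0915  0.109 ] [ 0.081 -0.042  0.16 ]
top TCP px 123.45731284402152 180.57302730895157 depth 0.9759650051103818
[478.1349  31.7581] 215 [ 0.8292 -0.5374  0.1   ] [ 0.8524 -0.5111  0.1599]
[503.3081  89.7459] 185 [ 0.691  -0.5873  0.1006] [ 0.7136 -0.5612  0.1597]
[270.234  374.5532] 47 [ 0.0646 -0.0666  0.1318] [ 0.0934 -0.0166  0.1599]
```

Run:
```python
from wl import *
np.set_printoptions(precision=4,suppress=True)
def low(t,c,tag):
    P=cloud(t);m=(abs(P[...,0]-c[0])<.07)&(abs(P[...,1]-c[1])<.08)&(P[...,2]>c[2]-.03)&(P[...,2]<c[2]+.2)&(t["depth"]>0)
    p=P[m];v,u=np.nonzero(m)
    print(tag,m.sum())
    for h in range(-30,120,10):
        k=(p[:,2]>=c[2]+h/1000)&(p[:,2]<c[2]+(h+10)/1000)
        if k.sum():print(h,k.sum(),p[k].min(0)-c,p[k].max(0)-c,"px",u[k].min(),u[k].max(),v[k].min(),v[k].max())
low(pickle.load(open("side.pkl","rb")),np.array([.2754,.5603,.1882]),"start open")
s=get_state();t=snapshot("side");low(t,s["eef_pos"],"closed")
cv2.imwrite("pics/s3.png",cv2.resize(t["img"][70:200,130:290,::-1],None,fx=4.5,fy=4.5,interpolation=cv2.INTER_CUBIC))
```

```text
start open 1310
30 35 [-0.0349 -0.0505  0.0321] [0.0303 0.045  0.04  ] px 64 74 84 97
40 52 [-0.0355 -0.0521  0.0403] [0.0291 0.0453 0.0499] px 63 73 81 95
50 46 [-0.0353 -0.0513  0.0507] [0.0304 0.0449 0.0598] px 62 73 78 91
60 49 [-0.0367 -0.052   0.0601] [0.031 0.046 0.07 ] px 61 72 75 88
70 34 [-0.0379 -0.0576  0.0704] [0.0274 0.0399 0.08  ] px 60 71 74 84
80 35 [-0.0391 -0.0571  0.08  ] [-0.0156 -0.0439  0.0896] px 58 68 77 81
90 28 [-0.039  -0.064   0.0901] [-0.0148 -0.0476  0.0995] px 58 67 75 77
100 56 [-0.069  -0.0796  0.1035] [0.0639 0.0556 0.11  ] px 46 78 58 76
110 98 [-0.069  -0.0799  0.11  ] [0.0632 0.0501 0.12  ] px 45 78 54 73
closed 1427
30 25 [-0.0152 -0.0134  0.0332] [0.0084 0.0144 0.0397] px 185 196 116 119
40 42 [-0.0154 -0.0144  0.0402] [0.0069 0.0165 0.0499] px 184 196 112 117
50 37 [-0.0139 -0.0157  0.0502] [0.0061 0.0142 0.0599] px 184 195 109 113
60 43 [-0.0158 -0.0159  0.0601] [0.0055 0.0181 0.0698] px 183 195 105 110
70 41 [-0.0149 -0.0181  0.0702] [0.0036 0.0195 0.08  ] px 182 195 101 107
80 41 [-0.015  -0.0197  0.0801] [-0.0011  0.0208  0.09  ] px 181 193 98 103
90 18 [-0.016  -0.0284  0.0903] [-0.0022  0.0217  0.0997] px 181 193 97 100
100 26 [-0.0419 -0.0798  0.1009] [-0.0182  0.08    0.1099] px 162 195 88 102
110 115 [-0.0441 -0.0793  0.1102] [-0.0025  0.0795  0.12  ] px 162 199 82 100
```

View pics/s3.png

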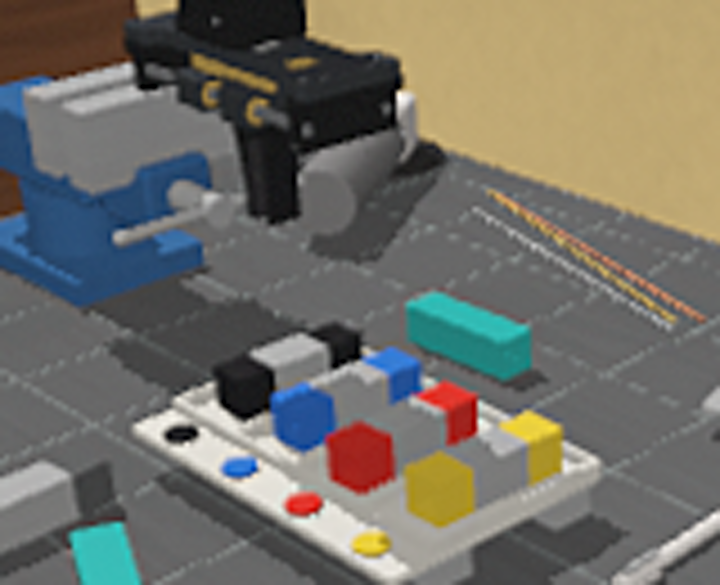

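The side crop shows the fingertips at (270,215), well above the untouched tubes. Side and wrist depth both put the real fingertips about 32 mm above the reported TCP, which is why the grasp closed on air. I'll apply a correction: real tip z = reported z + 0.032.

Call:
{"name": "play_rows", "arguments": {
  "rows": [
    [[0, 0, 0], [0, 0.08, 0], 0.15],
    [[0, 0, 0], [0, 0, 0], 0.15],
    [[0, 0, 0], [0, 0, -0.5], 0.15],
    [[0, 0, 0], [0, 0, -1], 0.15],
    [[0, 0, 0], [0, 0, -1], 0.15],
    [[0, 0, 0], [0, 0, -1], 0.15],
    [[0, 0, 0], [0, 0, -0.5], 0.15],
    [[0, 0, 0], [0, 0, -0.2], 0.15]
  ]
}}

```text
time: 5.45
eef_pos: [0.4929, 0.2951, 0.0158]
ee_rot: [3.141, 0.001, -0.029]
force: [0.4, 0.6, -0.5]
finger_gap: 0.0501
finger_force: 0.0
```

Call:
{"name": "play_rows", "arguments": {
  "rows": [
    [[0, 0, 0], [0, 0, -0.2], 0.15],
    [[0, 0, 0], [0, 0, 0], -0.8],
    [[0, 0, 0], [0, 0, 0], -0.8],
    [[0, 0, 0], [0, 0, 0], -0.8],
    [[0, 0, 0], [0, 0, 0], -0.8],
    [[0, 0, 0], [0, 0, 0], -0.8],
    [[0, 0, 0], [0, 0, 0], -0.8],
    [[0, 0, 0], [0, 0, 0], -0.8]
  ],
  "squeeze": 30
}}

```text
time: 6.45
eef_pos: [0.4933, 0.2953, 0.0123]
ee_rot: [3.142, -0.0, -0.029]
force: [-1.3, -2.0, 5.7]
finger_gap: 0.0297
finger_force: 30.0
```

Call:
{"name": "play_rows", "arguments": {
  "rows": [
    [[0, 0, 0], [0, 0, 0.6], -0.8],
    [[0, 0, 0], [0, 0, 1], -0.8],
    [[0, 0, 0], [0, 0, 1], -0.8],
    [[0, 0, 0], [0, 0, 0.6], -0.8],
    [[0, 0, 0.02], [0.1, -0.5, 0], -0.8],
    [[0, 0, 0.02], [0.1, -1, 0], -0.8],
    [[0, 0, 0.02], [0.1, -1, 0], -0.8],
    [[0, 0, 0.02], [0.1, -1, 0], -0.8]
  ]
}}

```text
time: 7.45
eef_pos: [0.5021, 0.2058, 0.0902]
ee_rot: [3.14, 0.003, -0.018]
force: [0.1, 0.4, -2.4]
finger_gap: 0.0298
finger_force: 30.0
```

Call:
{"name": "play_rows", "arguments": {
  "rows": [
    [[0, 0, 0.02], [0.1, -1, 0], -0.8],
    [[0, 0, 0.02], [0.1, -1, 0], -0.8],
    [[0, 0, 0.02], [0.1, -1, 0], -0.8],
    [[0, 0, 0.02], [0.1, -1, 0], -0.8],
    [[0, 0, 0.02], [0.1, -1, 0], -0.8],
    [[0, 0, 0.02], [0.1, -1, 0], -0.8],
    [[0, 0, 0.02], [0.1, -1, 0], -0.8],
    [[0, 0, 0.02], [0.1, -1, 0], -0.8]
  ]
}}

```text
time: 8.45
eef_pos: [0.5218, 0.0062, 0.0903]
ee_rot: [3.141, 0.003, 0.006]
force: [-0.1, -1.0, -3.5]
finger_gap: 0.0298
finger_force: 30.0
```

Call:
{"name": "play_rows", "arguments": {
  "rows": [
    [[0, 0, 0.02], [0.1, -1, 0], -0.8],
    [[0, 0, 0.02], [0.1, -1, 0], -0.8],
    [[0, 0, 0.02], [0.1, -1, 0], -0.8],
    [[0, 0, 0.02], [0.1, -1, 0], -0.8],
    [[0, 0, 0.02], [0.1, -1, 0], -0.8],
    [[0, 0, 0.02], [0.1, -1, 0], -0.8],
    [[0, 0, 0.02], [0.1, -1, 0], -0.8],
    [[0, 0, 0.02], [0.1, -1, 0], -0.8]
  ]
}}

```text
time: 9.45
eef_pos: [0.5415, -0.1932, 0.0902]
ee_rot: [-3.141, 0.003, 0.03]
force: [0.5, 1.0, -1.8]
finger_gap: 0.0302
finger_force: 30.0
```

Call:
{"name": "play_rows", "arguments": {
  "rows": [
    [[0, 0, 0.02], [0.1, -1, 0], -0.8],
    [[0, 0, 0.02], [0.1, -1, 0], -0.8],
    [[0, 0, 0.02], [0.1, -1, 0], -0.8],
    [[0, 0, 0.02], [0.1, -1, 0], -0.8],
    [[0, 0, 0.02], [0.1, -0.5, 0], -0.8],
    [[0, 0, 0], [0, -0.3, 0], -0.8],
    [[0, 0, 0], [0, 0, 0], -0.8],
    [[0, 0, 0], [0, 0, 0], -0.8]
  ]
}}

```text
time: 10.45
eef_pos: [0.5555, -0.3114, 0.0917]
ee_rot: [-3.141, 0.0, 0.046]
force: [1.3, -1.8, -2.4]
finger_gap: 0.0295
finger_force: 30.0
```

Run:
```python
from wl import *
np.set_printoptions(precision=4,suppress=True)
s,d,P=wcloud();M=masks(d["img"])["green"]&(d["depth"]>0)
t=pickle.load(open("top.pkl","rb"));Q=cloud(t);N=masks(t["img"])["green"]
for tag,p in(("wrist",P[M]),("top",Q[N])):
    k=(p[:,2]>.0345)&(p[:,2]<.045)&(p[:,0]>.4)&(p[:,0]<.7);q=p[k]
    # divider histogram along rack y for yaw .045
    a=.045;o=np.array([.552,-.2145]);r=(q[:,:2]-o)@np.array([[np.cos(a),-np.sin(a)],[np.sin(a),np.cos(a)]])
    print(tag,k.sum(),"rackframe min/max",r.min(0),r.max(0),"zfloor",np.median(p[:,2]))
    for c in(-128,-64,0,64,128):
        w=(abs(r[:,1]-c/1000)<.012)&(abs(r[:,0])<.05)
        if w.sum()>5: print(c,w.sum(),"mean y",r[w,1].mean()*1000,"slope",np.polyfit(r[w,0],r[w,1],1)[0])
    for c in(-67,67):
        w=(abs(r[:,0]-c/1000)<.012)
        if w.sum()>5: print("x lip",c,w.sum(),r[w,0].mean()*1000,"slope",np.polyfit(r[w,1],r[w,0],1)[0])
cv2.imwrite("pics/w4.png",d["img"][:,:,::-1])
```

```text
wrist 839 rackframe min/max [-0.0706 -0.1242] [0.067  0.1317] zfloor 0.033549355808844064
-128 18 mean y -121.89813660368957 slope -0.003303765480665235
-64 35 mean y -61.99498186842298 slope -0.004053932266603253
0 165 mean y 2.0409549305993417 slope -0.003651391636828486
64 268 mean y 66.05716350082544 slope -0.004436665376131394
128 63 mean y 130.16709380785124 slope -0.013682770806545126
x lip -67 111 -65.47854054307577 slope -0.08222018153152881
x lip 67 143 63.977961320033444 slope 0.0049153418504440565
top 858 rackframe min/max [-0.0707 -0.1287] [0.0683 0.1315] zfloor 0.030095404765855704
-128 71 mean y -125.94328940062825 slope 0.0020984583516480454
-64 78 mean y -62.23556150707686 slope 0.0007773593282291806
0 76 mean y 1.6406443824712331 slope -0.005776255515305503
64 69 mean y 65.45110952931056 slope 0.0015846311858539166
128 63 mean y 129.34427037511605 slope 0.0027167500037515078
x lip -67 226 -66.86171986473443 slope 0.0026712842884696487
x lip 67 218 64.58797427543772 slope 0.0012156353331641528
```

View pics/w4.png

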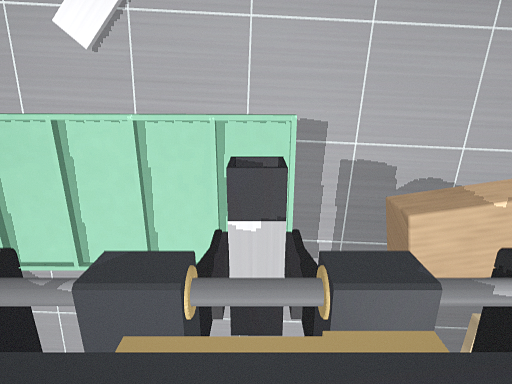

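The wrist picture shows the black tube (257,220) held straight above the rightmost green bay. The rack fits by wrist and top views agree on centre (0.551, −0.2125) and yaw 0.044, so I shift 3 mm and lower.

Call:
{"name": "play_rows", "arguments": {
  "rows": [
    [[0, 0, 0], [0, 0.12, -0.5], -0.8],
    [[0, 0, 0], [0, 0, -1], -0.8],
    [[0, 0, 0], [0, 0, -1], -0.8],
    [[0, 0, 0], [0, 0, -0.4], -0.8],
    [[0, 0, 0], [0, 0, -0.12], -0.8],
    [[0, 0, 0], [0, 0, -0.08], -0.8],
    [[0, 0, 0], [0, 0, 0], -0.8],
    [[0, 0, 0], [0, 0, 0], -0.8]
  ]
}}

```text
time: 11.5
eef_pos: [0.5561, -0.3093, 0.015]
ee_rot: [3.141, -0.001, 0.046]
force: [-0.4, 0.6, -1.9]
finger_gap: 0.0298
finger_force: 30.0
```

Call:
{"name": "play_rows", "arguments": {
  "rows": [
    [[0, 0, 0], [0, 0, -0.08], -0.8],
    [[0, 0, 0], [0, 0, 0], -0.8],
    [[0, 0, 0], [0, 0, 0], 0.15],
    [[0, 0, 0], [0, 0, 0], 0.15],
    [[0, 0, 0], [0, 0, 0], 0.15],
    [[0, 0, 0], [0, 0, 0.5], 0.15],
    [[0, 0, 0], [0, 0, 1], 0.15],
    [[0, 0, 0], [0, 0, 1], 0.15]
  ]
}}

```text
time: 12.5
eef_pos: [0.5559, -0.3093, 0.0764]
ee_rot: [3.141, -0.001, 0.046]
force: [0.6, 0.6, 0.0]
finger_gap: 0.0503
finger_force: 0.0
```

Call:
{"name": "play_rows", "arguments": {
  "rows": [
    [[0, 0, -0.02], [-0.12, 0.7, 0.1], 0.15],
    [[0, 0, -0.02], [-0.12, 1, 0], 0.15],
    [[0, 0, -0.02], [-0.12, 1, 0], 0.15],
    [[0, 0, -0.02], [-0.12, 1, 0], 0.15],
    [[0, 0, -0.02], [-0.12, 1, 0], 0.15],
    [[0, 0, -0.02], [-0.12, 1, 0], 0.15],
    [[0, 0, -0.02], [-0.12, 1, 0], 0.15],
    [[0, 0, -0.02], [-0.12, 1, 0], 0.15]
  ]
}}

```text
time: 13.5
eef_pos: [0.5305, -0.115, 0.0768]
ee_rot: [-3.141, 0.001, 0.022]
force: [0.4, -0.1, 0.2]
finger_gap: 0.0502
finger_force: 0.0
```

Call:
{"name": "play_rows", "arguments": {
  "rows": [
    [[0, 0, -0.02], [-0.12, 1, 0], 0.15],
    [[0, 0, -0.02], [-0.12, 1, 0], 0.15],
    [[0, 0, -0.02], [-0.12, 1, 0], 0.15],
    [[0, 0, -0.02], [-0.12, 1, 0], 0.15],
    [[0, 0, -0.02], [-0.12, 1, 0], 0.15],
    [[0, 0, -0.02], [-0.12, 1, 0], 0.15],
    [[0, 0, -0.02], [-0.12, 1, 0], 0.15],
    [[0, 0, -0.02], [-0.12, 1, 0], 0.15]
  ]
}}

```text
time: 14.5
eef_pos: [0.5063, 0.0845, 0.0769]
ee_rot: [3.141, 0.001, -0.002]
force: [0.4, -0.6, 0.9]
finger_gap: 0.0498
finger_force: 0.0
```

Call:
{"name": "play_rows", "arguments": {
  "rows": [
    [[0, 0, -0.02], [-0.12, 1, 0], 0.15],
    [[0, 0, -0.02], [-0.12, 1, 0], 0.15],
    [[0, 0, -0.02], [-0.12, 1, 0], 0.15],
    [[0, 0, -0.02], [-0.12, 1, 0], 0.15],
    [[0, 0, -0.02], [-0.12, 1, 0], 0.15],
    [[0, 0, -0.02], [0, 0.7, 0], 0.15],
    [[0, 0, 0], [0, 0.3, 0], 0.15],
    [[0, 0, 0], [0, 0, 0], 0.15]
  ]
}}

```text
time: 15.5
eef_pos: [0.4924, 0.2335, 0.0771]
ee_rot: [3.141, 0.0, -0.02]
force: [0.9, -0.1, 0.2]
finger_gap: 0.0498
finger_force: 0.0
```

```bash
cat > look.py <<'E'
from wl import *
np.set_printoptions(precision=4,suppress=True)
s,d,P=wcloud();print(s["eef_pos"],s["ee_rot"],s["finger_gap"],s["time"])
m=(P[...,2]>.055)&(P[...,2]<.065)&(d["depth"]>0)
for cc,k in comps(m,300):
    p=P[k];print(cc,k.sum(),np.median(p[:,2]),np.median(d["img"][k],0),cv2.minAreaRect((p[:,:2]*1000).astype(np.float32)))
E
python3 look.py
```

```text
[0.4924 0.2335 0.0771] [ 3.1413  0.0004 -0.0199] 0.049834074178647936 15.5
[438.5002 194.4375] 4976 0.060106751421185226 [173. 165. 110.] ((498.7254943847656, 103.32424926757812), (32.27186584472656, 85.85005950927734), 88.47415161132812)
[257.1162 206.6479] 5303 0.06038693414736654 [ 71. 121. 201.] ((492.400390625, 234.78497314453125), (30.078289031982422, 100.5396957397461), 88.81338500976562)
[345.616  204.4114] 4409 0.06027067068464309 [133. 110. 110.] ((487.49066162109375, 169.72933959960938), (93.58023071289062, 30.80669593811035), 1.5315277576446533)
```

Call:
{"name": "play_rows", "arguments": {
  "rows": [
    [[0, 0, 0], [0, 0.04, -0.6], 0.15],
    [[0, 0, 0], [0, 0, -1], 0.15],
    [[0, 0, 0], [0, 0, -0.7], 0.15],
    [[0, 0, 0], [0, 0, -0.3], 0.15],
    [[0, 0, 0], [0, 0, 0], 0.15],
    [[0, 0, 0], [0, 0, 0], -0.8],
    [[0, 0, 0], [0, 0, 0], -0.8],
    [[0, 0, 0], [0, 0, 0], -0.8]
  ]
}}

```text
time: 16.55
eef_pos: [0.4928, 0.2342, 0.0128]
ee_rot: [3.141, -0.0, -0.02]
force: [1.0, -1.8, 3.3]
finger_gap: 0.03
finger_force: 30.0
```

Call:
{"name": "play_rows", "arguments": {
  "rows": [
    [[0, 0, 0], [0, 0, 0], -0.8],
    [[0, 0, 0], [0, 0, 0], -0.8],
    [[0, 0, 0], [0, 0, 0.6], -0.8],
    [[0, 0, 0], [0, 0, 1], -0.8],
    [[0, 0, 0], [0, 0, 1], -0.8],
    [[0, 0, 0], [0, 0, 0.4], -0.8],
    [[0, 0, 0], [0, 0, 0], -0.8],
    [[0, 0, 0], [0, 0, 0], -0.8]
  ]
}}

```text
time: 17.55
eef_pos: [0.4918, 0.2339, 0.0861]
ee_rot: [3.14, 0.002, -0.021]
force: [-0.8, -0.6, -3.3]
finger_gap: 0.0297
finger_force: 30.0
```

Call:
{"name": "play_rows", "arguments": {
  "rows": [
    [[0, 0, 0.02], [0.12, -0.6, 0], -0.8],
    [[0, 0, 0.02], [0.12, -1, 0], -0.8],
    [[0, 0, 0.02], [0.12, -1, 0], -0.8],
    [[0, 0, 0.02], [0.12, -1, 0], -0.8],
    [[0, 0, 0.02], [0.12, -1, 0], -0.8],
    [[0, 0, 0.02], [0.12, -1, 0], -0.8],
    [[0, 0, 0.02], [0.12, -1, 0], -0.8],
    [[0, 0, 0.02], [0.12, -1, 0], -0.8]
  ]
}}

```text
time: 18.55
eef_pos: [0.516, 0.0426, 0.0865]
ee_rot: [3.141, 0.002, 0.003]
force: [0.3, -0.8, -4.1]
finger_gap: 0.0299
finger_force: 30.0
```

Call:
{"name": "play_rows", "arguments": {
  "rows": [
    [[0, 0, 0.02], [0.12, -1, 0], -0.8],
    [[0, 0, 0.02], [0.12, -1, 0], -0.8],
    [[0, 0, 0.02], [0.12, -1, 0], -0.8],
    [[0, 0, 0.02], [0.12, -1, 0], -0.8],
    [[0, 0, 0.02], [0.12, -1, 0], -0.8],
    [[0, 0, 0.02], [0.12, -1, 0], -0.8],
    [[0, 0, 0.02], [0.12, -1, 0], -0.8],
    [[0, 0, 0.02], [0.12, -1, 0], -0.8]
  ]
}}

```text
time: 19.55
eef_pos: [0.5397, -0.1572, 0.0864]
ee_rot: [-3.141, 0.002, 0.027]
force: [0.6, -0.5, -2.4]
finger_gap: 0.0295
finger_force: 30.0
```

Call:
{"name": "play_rows", "arguments": {
  "rows": [
    [[0, 0, 0.03], [0.12, -1, 0], -0.8],
    [[0, 0, 0.03], [0.12, -1, 0], -0.8],
    [[0, 0, 0.03], [0.12, -1, 0], -0.8],
    [[0, 0, 0.02], [0.12, -0.5, 0], -0.8],
    [[0, 0, 0], [0, 0, 0], -0.8],
    [[0, 0, 0], [0, 0, -0.5], -0.8],
    [[0, 0, 0], [0, 0, -1], -0.8],
    [[0, 0, 0], [0, 0, 0], -0.8]
  ]
}}

```text
time: 20.55
eef_pos: [0.5502, -0.2416, 0.047]
ee_rot: [-3.14, 0.006, 0.045]
force: [0.1, -0.7, -3.0]
finger_gap: 0.0295
finger_force: 30.0
```

Call:
{"name": "play_rows", "arguments": {
  "rows": [
    [[0, 0, 0], [0.08, -0.12, -0.8], -0.8],
    [[0, 0, 0], [0, 0, -0.4], -0.8],
    [[0, 0, 0], [0, 0, -0.12], -0.8],
    [[0, 0, 0], [0, 0, 0], -0.8],
    [[0, 0, 0], [0, 0, 0], -0.8],
    [[0, 0, 0], [0, 0, 0], 0.15],
    [[0, 0, 0], [0, 0, 0], 0.15],
    [[0, 0, 0], [0, 0, 0], 0.15]
  ]
}}

```text
time: 21.55
eef_pos: [0.5551, -0.2462, 0.0173]
ee_rot: [3.141, -0.001, 0.044]
force: [0.9, -0.0, -0.1]
finger_gap: 0.0474
finger_force: 0.0
```

Call:
{"name": "play_rows", "arguments": {
  "rows": [
    [[0, 0, 0], [0, 0, 0.6], 0.15],
    [[0, 0, 0], [0, 0, 1], 0.15],
    [[0, 0, 0], [0, 0, 0.9], 0.15],
    [[0, 0, 0], [-0.16, 0.6, 0], 0.15],
    [[0, 0, -0.01], [-0.16, 1, 0], 0.15],
    [[0, 0, -0.01], [-0.16, 1, 0], 0.15],
    [[0, 0, -0.01], [-0.16, 1, 0], 0.15],
    [[0, 0, -0.01], [-0.16, 1, 0], 0.15]
  ]
}}

```text
time: 22.55
eef_pos: [0.5336, -0.1296, 0.0788]
ee_rot: [-3.141, 0.001, 0.038]
force: [0.1, -0.5, 0.2]
finger_gap: 0.05
finger_force: 0.0
```

Call:
{"name": "play_rows", "arguments": {
  "rows": [
    [[0, 0, -0.01], [-0.16, 1, 0], 0.15],
    [[0, 0, -0.01], [-0.16, 1, 0], 0.15],
    [[0, 0, -0.01], [-0.16, 1, 0], 0.15],
    [[0, 0, -0.01], [-0.16, 1, 0], 0.15],
    [[0, 0, -0.01], [-0.16, 1, 0], 0.15],
    [[0, 0, -0.01], [-0.16, 1, 0], 0.15],
    [[0, 0, -0.01], [-0.16, 1, 0], 0.15],
    [[0, 0, -0.01], [-0.16, 1, 0], 0.15]
  ]
}}

```text
time: 23.55
eef_pos: [0.5014, 0.07, 0.0789]
ee_rot: [3.141, 0.001, 0.026]
force: [0.3, -0.2, 0.3]
finger_gap: 0.0499
finger_force: 0.0
```

Call:
{"name": "play_rows", "arguments": {
  "rows": [
    [[0, 0, -0.01], [-0.16, 1, 0], 0.15],
    [[0, 0, 0], [-0.16, 1, 0], 0.15],
    [[0, 0, 0], [-0.16, 1, 0], 0.15],
    [[0, 0, 0], [-0.16, 0.7, 0], 0.15],
    [[0, 0, 0], [-0.12, 0.3, 0], 0.15],
    [[0, 0, 0], [0, 0, 0], 0.15],
    [[0, 0, 0], [0, 0, 0], 0.15],
    [[0, 0, 0], [0, 0, 0], 0.15]
  ]
}}

```text
time: 24.55
eef_pos: [0.4837, 0.1683, 0.0792]
ee_rot: [3.141, 0.0, 0.024]
force: [-0.2, 0.9, 0.1]
finger_gap: 0.0497
finger_force: 0.0
```

```bash
python3 look.py
python3 - <<'E'
from wl import *
d=snapshot("top");P=cloud(d);cv2.imwrite("pics/top5.png",cv2.resize(d["img"][110:240,100:410,::-1],None,fx=2.5,fy=2.5))
m=(P[...,2]>.05)&(P[...,2]<.07)&(P[...,1]<-.05)&(P[...,1]>-.36)&(P[...,0]>.4)&(P[...,0]<.65)
for cc,k in comps(m,100): print(cc,np.median(P[k][:,2]),cv2.minAreaRect((P[k][:,:2]*1000).astype(np.float32)))
E
```

```text
[0.4837 0.1683 0.0792] [3.1415 0.0001 0.0237] 0.049655945663714764 24.55
[348.5318 193.3285] 5214 0.06022208272234456 [171. 168. 109.] ((491.58416748046875, 103.6868667602539), (30.751489639282227, 100.07642364501953), 88.2215576171875)
[257.0121 205.1661] 5225 0.06035891497893007 [207.  73.  70.] ((483.95123291015625, 169.72740173339844), (100.49905395507812, 30.095760345458984), 1.3286826610565186)
[354.98542805 159.15846995] 0.05945488888635109 ((555.8519897460938, -246.79965209960938), (100.40677642822266, 30.953353881835938), 3.082878828048706)
[381.21731449 159.18727915] 0.05936185393966553 ((556.1661376953125, -309.59326171875), (100.18914031982422, 31.538911819458008), 2.0400397777557373)
```

View pics/top5.png

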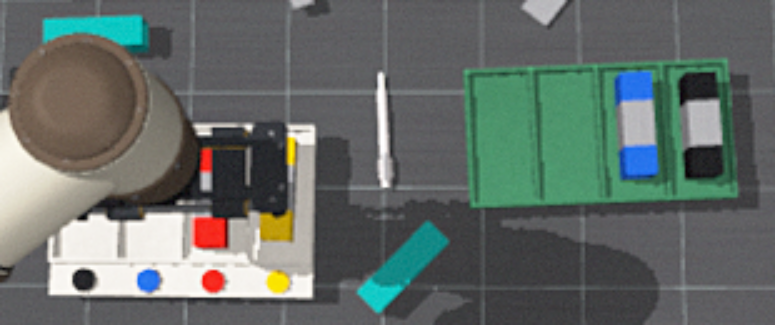

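The crop shows black (702,125) and blue (637,125) flat in the right two green bays, both at 59 mm top height. Next is red.

Call:
{"name": "play_rows", "arguments": {
  "rows": [
    [[0, 0, 0], [0, 0.04, -0.7], 0.15],
    [[0, 0, 0], [0, 0, -1], 0.15],
    [[0, 0, 0], [0, 0, -0.7], 0.15],
    [[0, 0, 0], [0, 0, -0.27], 0.15],
    [[0, 0, 0], [0, 0, 0], 0.15],
    [[0, 0, 0], [0, 0, 0], -0.8],
    [[0, 0, 0], [0, 0, 0], -0.8],
    [[0, 0, 0], [0, 0, 0], -0.8]
  ]
}}

```text
time: 25.65
eef_pos: [0.4838, 0.1697, 0.0131]
ee_rot: [3.141, -0.0, 0.025]
force: [0.1, -0.6, 3.1]
finger_gap: 0.0297
finger_force: 30.0
```

Call:
{"name": "play_rows", "arguments": {
  "rows": [
    [[0, 0, 0], [0, 0, 0], -0.8],
    [[0, 0, 0], [0, 0, 0], -0.8],
    [[0, 0, 0], [0, 0, 0.6], -0.8],
    [[0, 0, 0], [0, 0, 1], -0.8],
    [[0, 0, 0], [0, 0, 1], -0.8],
    [[0, 0, 0], [0, 0, 0.4], -0.8],
    [[0, 0, 0], [0, 0, 0], -0.8],
    [[0, 0, 0], [0, 0, 0], -0.8]
  ]
}}

```text
time: 26.65
eef_pos: [0.4828, 0.1695, 0.0865]
ee_rot: [3.141, 0.002, 0.024]
force: [0.1, 0.8, -2.6]
finger_gap: 0.0293
finger_force: 30.0
```

Call:
{"name": "play_rows", "arguments": {
  "rows": [
    [[0, 0, 0.01], [0.18, -0.6, 0], -0.8],
    [[0, 0, 0.01], [0.18, -1, 0], -0.8],
    [[0, 0, 0.01], [0.18, -1, 0], -0.8],
    [[0, 0, 0.01], [0.18, -1, 0], -0.8],
    [[0, 0, 0.01], [0.18, -1, 0], -0.8],
    [[0, 0, 0.01], [0.18, -1, 0], -0.8],
    [[0, 0, 0.01], [0.18, -1, 0], -0.8],
    [[0, 0, 0.01], [0.18, -1, 0], -0.8]
  ]
}}

```text
time: 27.65
eef_pos: [0.5191, -0.0218, 0.0867]
ee_rot: [3.141, 0.002, 0.036]
force: [0.6, 0.1, -2.6]
finger_gap: 0.0297
finger_force: 30.0
```

Call:
{"name": "play_rows", "arguments": {
  "rows": [
    [[0, 0, 0.01], [0.18, -1, 0], -0.8],
    [[0, 0, 0.01], [0.18, -1, 0], -0.8],
    [[0, 0, 0.01], [0.18, -1, 0], -0.8],
    [[0, 0, 0.01], [0.18, -1, 0], -0.8],
    [[0, 0, 0.01], [0.18, -1, 0], -0.8],
    [[0, 0, 0], [0.18, -0.8, 0], -0.8],
    [[0, 0, 0], [0.18, -0.4, 0], -0.8],
    [[0, 0, 0], [0, -0.2, 0], -0.8]
  ]
}}

```text
time: 28.65
eef_pos: [0.5512, -0.1806, 0.0871]
ee_rot: [-3.141, 0.0, 0.044]
force: [-0.0, -0.6, -2.4]
finger_gap: 0.0301
finger_force: 30.0
```

Call:
{"name": "play_rows", "arguments": {
  "rows": [
    [[0, 0, 0], [0, 0, -0.5], -0.8],
    [[0, 0, 0], [0, 0, -1], -0.8],
    [[0, 0, 0], [0, 0, -1], -0.8],
    [[0, 0, 0], [0, 0, -0.3], -0.8],
    [[0, 0, 0], [0, 0, -0.1], -0.8],
    [[0, 0, 0], [0, 0, 0], -0.8],
    [[0, 0, 0], [0, 0, 0], -0.8],
    [[0, 0, 0], [0, 0, 0], -0.8]
  ]
}}

```text
time: 29.65
eef_pos: [0.5515, -0.1801, 0.0156]
ee_rot: [3.141, -0.001, 0.044]
force: [0.6, 0.2, -1.8]
finger_gap: 0.0299
finger_force: 30.0
```

Call:
{"name": "play_rows", "arguments": {
  "rows": [
    [[0, 0, 0], [0, 0, -0.08], -0.8],
    [[0, 0, 0], [0, 0, 0], -0.8],
    [[0, 0, 0], [0, 0, 0], 0.15],
    [[0, 0, 0], [0, 0, 0], 0.15],
    [[0, 0, 0], [0, 0, 0], 0.15],
    [[0, 0, 0], [0, 0, 0.6], 0.15],
    [[0, 0, 0], [0, 0, 1], 0.15],
    [[0, 0, 0], [0, 0, 1], 0.15]
  ]
}}

```text
time: 30.65
eef_pos: [0.5514, -0.1802, 0.0798]
ee_rot: [3.141, -0.001, 0.044]
force: [0.6, -0.7, -0.2]
finger_gap: 0.0496
finger_force: 0.0
```

Call:
{"name": "play_rows", "arguments": {
  "rows": [
    [[0, 0, -0.04], [-0.2, 0.6, 0], 0.15],
    [[0, 0, -0.04], [-0.2, 1, 0], 0.15],
    [[0, 0, -0.04], [-0.2, 1, 0], 0.15],
    [[0, 0, -0.04], [-0.2, 1, 0], 0.15],
    [[0, 0, -0.04], [-0.2, 1, 0], 0.15],
    [[0, 0, -0.04], [-0.2, 1, 0], 0.15],
    [[0, 0, -0.04], [-0.2, 1, 0], 0.15],
    [[0, 0, -0.04], [-0.2, 1, 0], 0.15]
  ]
}}

```text
time: 31.65
eef_pos: [0.5099, 0.0111, 0.0777]
ee_rot: [3.142, 0.001, -0.004]
force: [-0.2, -0.5, 0.2]
finger_gap: 0.05
finger_force: 0.0
```

Call:
{"name": "play_rows", "arguments": {
  "rows": [
    [[0, 0, -0.04], [-0.2, 1, 0], 0.15],
    [[0, 0, -0.04], [-0.2, 1, 0], 0.15],
    [[0, 0, -0.04], [-0.2, 1, 0], 0.15],
    [[0, 0, -0.04], [-0.18, 0.5, 0], 0.15],
    [[0, 0, -0.02], [0, 0.23, 0], 0.15],
    [[0, 0, 0], [0, 0, 0], 0.15],
    [[0, 0, 0], [0, 0, 0], 0.15],
    [[0, 0, 0], [0, 0, 0], 0.15]
  ]
}}

```text
time: 32.65
eef_pos: [0.4917, 0.1026, 0.0779]
ee_rot: [3.141, 0.0, -0.032]
force: [-0.1, -0.3, -0.5]
finger_gap: 0.0499
finger_force: 0.0
```

```bash
python3 look.py
```

```text
[0.4917 0.1026 0.0779] [ 3.1415  0.0002 -0.0318] 0.04989611344149354 32.65
[257.4488 206.4746] 5287 0.06040171327141089 [219. 196. 108.] ((491.4522399902344, 103.64885711669922), (30.083646774291992, 100.63761901855469), 88.31122589111328)
```

Call:
{"name": "play_rows", "arguments": {
  "rows": [
    [[0, 0, 0], [0, 0.04, -0.7], 0.15],
    [[0, 0, 0], [0, 0, -1], 0.15],
    [[0, 0, 0], [0, 0, -0.7], 0.15],
    [[0, 0, 0], [0, 0, -0.22], 0.15],
    [[0, 0, 0], [0, 0, 0], 0.15],
    [[0, 0, 0], [0, 0, 0], -0.8],
    [[0, 0, 0], [0, 0, 0], -0.8],
    [[0, 0, 0], [0, 0, 0], -0.8]
  ]
}}

```text
time: 33.7
eef_pos: [0.4918, 0.104, 0.0131]
ee_rot: [3.141, -0.0, -0.031]
force: [-0.3, -0.8, 2.5]
finger_gap: 0.0296
finger_force: 30.0
```

Call:
{"name": "play_rows", "arguments": {
  "rows": [
    [[0, 0, 0], [0, 0, 0], -0.8],
    [[0, 0, 0], [0, 0, 0], -0.8],
    [[0, 0, 0], [0, 0, 0.6], -0.8],
    [[0, 0, 0], [0, 0, 1], -0.8],
    [[0, 0, 0], [0, 0, 1], -0.8],
    [[0, 0, 0], [0, 0, 0.4], -0.8],
    [[0, 0, 0], [0, 0, 0], -0.8],
    [[0, 0, 0], [0, 0, 0], -0.8]
  ]
}}

```text
time: 34.7
eef_pos: [0.4907, 0.1038, 0.0863]
ee_rot: [3.141, 0.002, -0.031]
force: [-0.7, 1.0, -2.1]
finger_gap: 0.0294
finger_force: 30.0
```

Call:
{"name": "play_rows", "arguments": {
  "rows": [
    [[0, 0, 0.05], [0.23, -0.6, 0], -0.8],
    [[0, 0, 0.05], [0.23, -1, 0], -0.8],
    [[0, 0, 0.05], [0.23, -1, 0], -0.8],
    [[0, 0, 0.05], [0.23, -1, 0], -0.8],
    [[0, 0, 0.05], [0.23, -1, 0], -0.8],
    [[0, 0, 0.05], [0.23, -1, 0], -0.8],
    [[0, 0, 0.05], [0.23, -1, 0], -0.8],
    [[0, 0, 0.05], [0.23, -1, 0], -0.8]
  ]
}}

```text
time: 35.7
eef_pos: [0.537, -0.0866, 0.086]
ee_rot: [-3.142, 0.003, 0.029]
force: [0.5, -0.0, -2.0]
finger_gap: 0.0296
finger_force: 30.0
```

Call:
{"name": "play_rows", "arguments": {
  "rows": [
    [[0, 0, 0.05], [0.23, -0.8, 0], -0.8],
    [[0, 0, 0.05], [0.2, -0.4, 0], -0.8],
    [[0, 0, 0], [0, 0, 0], -0.8],
    [[0, 0, 0], [0, 0, -0.5], -0.8],
    [[0, 0, 0], [0, 0, -1], -0.8],
    [[0, 0, 0], [0, 0, -1], -0.8],
    [[0, 0, 0], [0, 0, 0], -0.8],
    [[0, 0, 0], [0, 0, 0], -0.8]
  ]
}}

```text
time: 36.7
eef_pos: [0.5489, -0.1154, 0.0255]
ee_rot: [3.141, -0.001, 0.045]
force: [0.1, -0.3, -1.9]
finger_gap: 0.0303
finger_force: 30.0
```

Call:
{"name": "play_rows", "arguments": {
  "rows": [
    [[0, 0, 0], [0, -0.04, -0.3], -0.8],
    [[0, 0, 0], [0, 0, -0.18], -0.8],
    [[0, 0, 0], [0, 0, 0], -0.8],
    [[0, 0, 0], [0, 0, 0], -0.8],
    [[0, 0, 0], [0, 0, 0], 0.15],
    [[0, 0, 0], [0, 0, 0], 0.15],
    [[0, 0, 0], [0, 0, 0], 0.15],
    [[0, 0, 0], [0, 0, 0], 0.15]
  ]
}}

```text
time: 37.7
eef_pos: [0.5485, -0.1169, 0.0131]
ee_rot: [3.142, -0.0, 0.044]
force: [0.1, -0.2, 0.0]
finger_gap: 0.0494
finger_force: 0.0
```

Call:
{"name": "play_rows", "arguments": {
  "rows": [
    [[0, 0, 0], [0, 0, 0.6], 0.15],
    [[0, 0, 0], [0, 0, 1], 0.15],
    [[0, 0, 0], [0, 0, 1], 0.15],
    [[0, 0, 0], [0, 0, 1], 0.15],
    [[0, 0, 0], [0, 0.6, 1], 0.15],
    [[0, 0, 0], [0, 1, 0], 0.15],
    [[0, 0, 0], [0, 1, 0], 0.15],
    [[0, 0, 0], [0, 1, 0], 0.15]
  ]
}}

```text
time: 38.7
eef_pos: [0.5486, -0.0261, 0.1294]
ee_rot: [-3.141, -0.002, 0.044]
force: [0.4, -0.5, 0.0]
finger_gap: 0.0497
finger_force: 0.0
```

Call:
{"name": "play_rows", "arguments": {
  "rows": [
    [[0, 0, 0], [0, 1, 0], 0.15],
    [[0, 0, 0], [0, 1, 0], 0.15],
    [[0, 0, 0], [0, 1, 0], 0.15],
    [[0, 0, 0], [0, 1, 0], 0.15],
    [[0, 0, 0], [0, 1, 0], 0.15],
    [[0, 0, 0], [0, 0.6, 0], 0.15],
    [[0, 0, 0], [0, 0, 0], 0.15],
    [[0, 0, 0], [0, 0, 0], 0.15]
  ]
}}

```text
time: 39.7
eef_pos: [0.5483, 0.1126, 0.1282]
ee_rot: [3.141, 0.0, 0.044]
force: [-0.6, 0.9, 1.0]
finger_gap: 0.0504
finger_force: 0.0
```

Run:
```python
from wl import *
d=snapshot("top");P=cloud(d);cv2.imwrite("pics/top6.png",cv2.resize(d["img"][110:240,100:410,::-1],None,fx=2.5,fy=2.5))
m=(P[...,2]>.05)&(P[...,2]<.07)&(P[...,1]<-.05)&(P[...,1]>-.36)&(P[...,0]>.4)&(P[...,0]<.65)
for cc,k in comps(m,100): print(cc,np.median(P[k][:,2]),P[k][:,2].min(),P[k][:,2].max(),cv2.minAreaRect((P[k][:,:2]*1000).astype(np.float32)))
```

```text
[354.92153285 159.06386861] 0.05946575468446991 0.05002910315023912 0.06473164593950287 ((556.3292236328125, -246.73519897460938), (99.36388397216797, 31.574766159057617), 2.815467357635498)
[381.23392857 159.20357143] 0.059510474716668704 0.050025465805791036 0.06483887005141131 ((556.2658081054688, -309.6884765625), (100.03205871582031, 31.93362045288086), 2.545546770095825)
[327.48127341 160.79400749] 0.059470801142075924 0.050099362477883824 0.06521605912827932 ((552.172607421875, -180.70204162597656), (99.85316467285156, 30.365217208862305), 2.5464179515838623)
[301.27428571 162.12571429] 0.059550716144105786 0.050885734359826795 0.06514885998688236 ((549.2735595703125, -117.61558532714844), (99.94866180419922, 30.19911003112793), 2.6059153079986572)
```

View pics/top6.png

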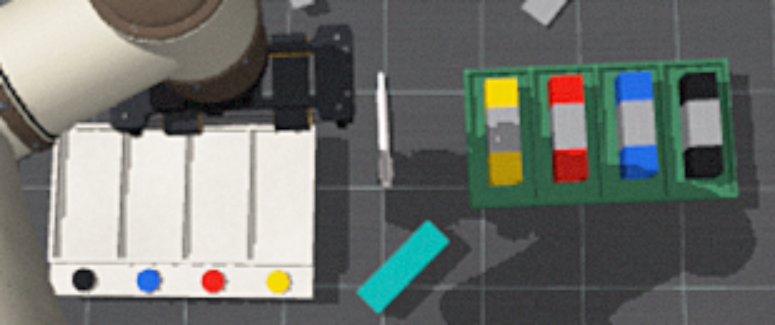

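The final crop shows yellow (503,130), red (568,127), blue (637,125) and black (702,125) flat in the green bays. They are in reverse order, and the robot is clear of them.

```bash
python3 -c "
from station import *
print(finish_job())"
```

```text
the job is handed in; nothing more can be done
None
```

The job is handed in at about 40 s of the 106 s limit: all four tubes lie flat and released in the green rack in reverse order (yellow, red, blue, black from left to right), after one missed first grasp because the real fingertips sat about 32 mm above the reported TCP.

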